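Clamp the mended pencil block and keep the squeeze on

ROBOT

A 6-joint arm with a two-finger parallel gripper is mounted at the origin on the work surface. World frame = base frame: x ahead of the robot, y to its left, z up, the work surface at z = 0. Lengths are in mm, angles in rad, forces in N, time in s.
With the tool pointing down it reaches from about 250 to 850 mm from the base axis. Payload 12.5 kg.
Tool frame: the origin (TCP) lies at the very end of the fingers, on their centre line; the grasp point (between the pads) lies behind it (manip.hold_point_z is the z of the grasp point in the tool frame, in mm); z points along the fingers, y is the line along which they close (so a half turn about z gives the same grasp; the last joint's range is limited). The gripper opens to 93 mm and grips with 3 to 60 N. Pads are 15 mm wide; open, the fingers measure 128 mm over their backs; the gripper's body (75 mm by 188 mm) begins 65 mm behind the grasp point.
Start: joints at [-1.381, 0.351, 1.652, -0, 1.139, -0.085], TCP at [149.265, -529.343, 218.633] pointing down, gripper open.
Joint ranges: [-2.75, 2.75], [-0.79, 2.1], [0.01, 2.65], [-1.57, 4.71], [0.07, 3.14], [-2.87, 2.87]. Speed limits (rad/s): [2.22, 2.22, 2.79, 3.14, 3.14, 3.14].

INTERFACE

Orientations are given as a unit quaternion [x, y, z, w].
In Python, from bench import manip gives the robot as it stands.
- The arm moves only by the tool arm_command, never from a script. Its arguments are lists of equal length, an entry for each row: "turn": the turn, a rotation vector about the world's x, y, z in degrees, a list of three; "travel": the shift along the world's x, y, z in cm, a list of three; "hand": the finger opening in cm, from 0 to 9.3. A call has 1 to 12 rows; each row shifts and turns the commanded pose from where the row before left it; what a row does not reach is not made up. A row lasts 1/12 s, in which the tool goes at most 41.7 mm and 7.16 degrees, less where a joint would pass 70% of its speed; a pose out of reach is approached as far as the arm can. A call is refused whole if a number of a shift passes 4.17 or a number of a turn 7.16, either way. A call with a gripper value outside its range is refused whole. The fingers move at their own pace and stop on an object; "newtons" is the grip in N (left out, the last holds). Time passes only in rows, so rows that do not move let the fingers close. It gives the time, the measured TCP pose, the force, the opening and the grip force at its end, in the units of the state.
- manip.state(): the state, without advancing time (a new reading comes with each control period).
- manip.capture(name): name is "scene" or "side" or "wrist"; returns a dict with "color" (420x560x3 uint8, red, green, blue), "K" (3x3 intrinsics, pixels), "eye" and "rotation" of the camera in the world; the wrist camera has in their place "tool_from_camera" (4x4, takes a point from camera to tool coordinates, whose origin is the TCP and whose axes are the flange's). Camera axes: x right, y down, z forward; pixel columns grow to the right and rows downward; lengths in mm; the calibration is good to about 2 mm. A picture is of the moment at which its call begins: read the wrist's pose just before it. There is no depth.
- manip.finish_job(): hands the job in; it is judged then, once.
The state is a dict: "t": time; "joints": joint angles; "qvel": joint speeds; "effort": joint torques, N m; "tool_pos": TCP position; "ee_rot": TCP orientation; "contact_force": force on the tool from outside, world axes, zero at the start; "ft_torque": the same for the moment, N m; "gripper_width": finger opening in mm; "grip_force": force on a finger pad.
Only numpy, scipy, OpenCV 4.12 (cv2) and the standard library are available. Lean on these libraries where they do the work, as an engineer would, in place of code of your own. Each camera call takes 0.05 s, during which the arm holds its last target. There are 200 camera calls.

TASK

The freshly glued wooden pencil block is on the pull-out tray of the little wooden box: pull the tray out by its knob to its stop, then pump the bar clamp's trigger towards its handle until the far jaw has trapped the block against the fixed jaw and the jaw's sprung pad is pushed about half way in; it must never be driven all or nearly all the way in, which would crush the joint. Work the jaw with the trigger only, without touching the block or jaws with the robot, and leave the other things on the desk where they are. Finish while still holding the trigger squeezed, with the pad about half way in: let go and the pressure is lost.

Things in the scene. Friction and masses are not known exactly. Their poses are not given: they have to be found in the camera images.
- station: Fixed clamp station: wooden box (116 mm wide, 114 high, clear top, low back) with a pull-out tray, and a black bar clamp across its open front. Origin on the table below the clamping place; x points from clamp into the box (tray pulls out along -x), y along the bar: from -y to +y upright handle, upright trigger, fixed jaw, clamping place over the tray, far jaw; z up
- tray (a joint): How far the tray is pulled out, m: 0 closed, 0.085 at its stop; rubs with about 2 N and stays where left. Tray board 72 mm wide, top at z 48 mm
- knob (a point): Centre of the tray's upright wooden knob, 22 mm in station x, 20 mm in station y, from z 48 (tray board) to 88 mm; the point is at z 70 mm. It stands 68 mm out (station -x) from the clamping place when closed; clear above and on both y sides. It moves with the tray
- handle_back (a point): Mid-height point of the outer (station -y) face of the fixed rubber handle, at z 95 mm. The handle is an upright grip 26 mm in x, 14 mm in y, from z 54 to 128 mm
- trigger_front (a point): Mid-height point (z 95 mm) of the trigger's outer (station +y) face. Upright blade 26 mm in x, 12 in y, z 62 to 122 mm, on a clamp body 36 mm wide, top at z 62. Handle and trigger measure 56 mm over their outer faces at rest, 34 with the trigger fully in. 53 mm are free between trigger and fixed jaw: from above, one finger goes in front of the trigger, one behind the handle
- pad (a joint): How far the far jaw's sprung pad is pushed into the jaw, m: 0 free, 0.016 fully in (bottomed). Spring: 1.2 N plus 0.6 N per mm. From outside it is the gap between pad disc and the sleeve behind it, 17 mm when free, 9 mm half way in
- pad_front (a point): Centre of the front face of the sprung pad (rubber disc 28 mm across, axis along station y), z 70 mm; it faces the block
- anvil_front (a point): Point on the fixed jaw's face that the block is pressed against, z 70 mm; it faces station +y
- anvil: The fixed jaw, an upright plate 44 mm wide in station x, y -52 to -40 mm, top at z 88 mm; its frame coincides with the station's
- trigger: The trigger; its frame is that of the station, shifted with it along station -y: 0 at rest to 22 mm fully in. It springs back by itself (3 N at rest, 5.2 N fully in)
- jaw: Bar and far jaw (post 30 mm wide, top at z 88 mm) with its pad; frame that of the station, shifted along -y by its travel, 0 to 71 mm. A squeezed trigger takes it along 1:1 by a ratchet of 5 mm teeth (up to 5 mm of a squeeze is lost before a tooth catches). As the trigger returns the bar stays, held only by 2.5 N of friction: a pressed pad backs it off until its spring is down to that
- block_center (a point): Centre of the loose pencil block, 50 mm (x) by 44 mm (y) by 44 mm high, two glued halves of wood, 80 g, lying on the tray inside the box at the start, 0 to 6 mm off the tray's middle; it slides on the tray when the jaw pushes it
- block: The pencil block, origin under its centre
- eraser_a: Pink rubber eraser 45 x 20 x 12 mm, bystander, left of the tray's knob
- eraser_b: Pink rubber eraser 45 x 20 x 12 mm, bystander, beyond the clamp body
- dish: Tortoiseshell clip dish, 72 mm across, 20 mm high, bystander, in front of the clamp
- card_holder: Chrome business card holder 50 x 95 mm, 54 mm high, bystander, left of the box
- stapler: Stapler 150 mm long, 60 mm high, bystander, at the right of the desk
Things that resemble listed ones, but are neither listed nor needed, are in the scene too. Of the things like the block, leave any that is black, orange or pink; of the rest the smaller one is meant.

How it is judged (in metres and radians):
On the way, in this order (a step that is already met when the one before it is completed fails the run):
1. the tray is out at its stop, the block not yet clamped (value of joint tray above 0.08 m and contact force between anvil and block below 0.5 N), for 0.1 s.
2. the far jaw has pushed the block against the fixed jaw (value of joint tray above 0.08 m and contact force between each of jaw, anvil and block above 1 N), for 0.05 s.
At the end, for the whole second after the job is handed in: The tray is within 5 mm of its stop; the upright block is pressed (over 2 N) between the sprung pad and the fixed jaw and at rest; the pad is 4 to 12 mm in of its 16 mm; the robot's fingers still press on the trigger (over 2 N), through the last second (value of joint tray above 0.08 m and value of joint pad between 0.004 and 0.012 m and contact force between each of jaw, anvil and block above 2 N and contact force between the fingers and trigger above 2 N and linear speed of block below 0.01 m/s and angle between block's own z axis and vertical below 0.1 rad); the arm keeps its last pose, push and grip.
It fails at once if the sprung pad was driven (nearly) fully in, beyond 14.5 mm of 16: the joint is crushed (value of joint pad above 0.0145 m).
It fails at once if the robot pushed the block or a jaw itself (contact force between any of the fingers, the arm and block above 0.5 N or contact force between any of the fingers, the arm and jaw above 0.5 N or contact force between any of the fingers, the arm and anvil above 0.5 N).
It fails at once if another thing on the desk was moved by more than 20 mm (distance of any of eraser_a, eraser_b, dish, card_holder, stapler from where it was at the start of the episode above 0.02 m).
It also fails if it takes over 67 s, if anything falls off the work surface, if the arm or the gripper's body presses on something with over 40 N, if the wrist force passes 120 N, or if a joint passes its speed limit or range.

## Working session

There is one attempt and no reset: what is moved stays moved. The work goes in short steps, Python scripts to look and compute and a tool call to move; the robot and the scene stay as the last step left them, time stands still between calls to the robot, and variables do not carry over. Pictures are saved under pics/ and viewed, at most 10 in all, crops included, and the job is handed in when it is done.

Besides the shell and the picture viewer there is one more tool, called after "Call:" as name(argument=value, ...) on one line, values as JSON. arm_command: Moves the arm, as the interface text tells. Its arguments: {"type":"object","properties":{"turn":{"type":"array"},"travel":{"type":"array"},"hand":{"type":"array"},"newtons":{"type":"number"}},"required":["turn","travel","hand"]}

```bash
mkdir -p pics; python3 - <<'E'
from bench import manip
import cv2,pickle
print(manip.state(), manip.hold_point_z)
d={}
for n in("scene","side"):
    c=manip.capture(n); d[n]=c
    cv2.imwrite(f"pics/{n}0.png",cv2.resize(c["color"][:,:,::-1],(784,588)))
    print(n,c["K"],c["eye"],c["rotation"])
pickle.dump(d,open("d0.pkl","wb"))
E
```

```text
{'t': 0.0, 'joints': array([-1.38058136e+00,  3.51256749e-01,  1.65243324e+00, -2.81244495e-05,
        1.13909117e+00, -8.45794866e-02]), 'qvel': array([-1.00039461e-03, -3.62739700e-05,  1.50175720e-03, -1.23578211e-03,
       -4.92403978e-04,  9.88198423e-05]), 'effort': array([ 8.82536642e-04, -4.97324109e+01, -2.85254538e+01,  6.99897367e-02,
        2.57111667e-02, -1.03716945e-04]), 'tool_pos': array([ 149.20442439, -529.0125826 ,  218.08671767]), 'ee_rot': array([ 9.90574859e-01,  1.36971151e-01, -4.41231237e-05, -5.92747402e-04]), 'contact_force': array([ 0.62040597, -0.22342243,  0.92082798]), 'ft_torque': array([ 0.04535611, -0.01744085, -0.04092258]), 'grip_force': 0.0, 'gripper_width': 93.07790432101335} -18.8
scene [[482.41756881   0.         278.1188898 ]
 [  0.         482.41756881 211.10410211]
 [  0.           0.           1.        ]] [1434.69396771   36.6206855   813.78694072] [ 0.58986397  0.69750588 -0.30314713 -0.27138139]
side [[380.95047323   0.         283.14509193]
 [  0.         380.95047323 209.30462999]
 [  0.           0.           1.        ]] [162.78360995 458.78786009 641.39893358] [-0.32745707  0.84080492 -0.40516559  0.1471727 ]
```

View pics/scene0.png

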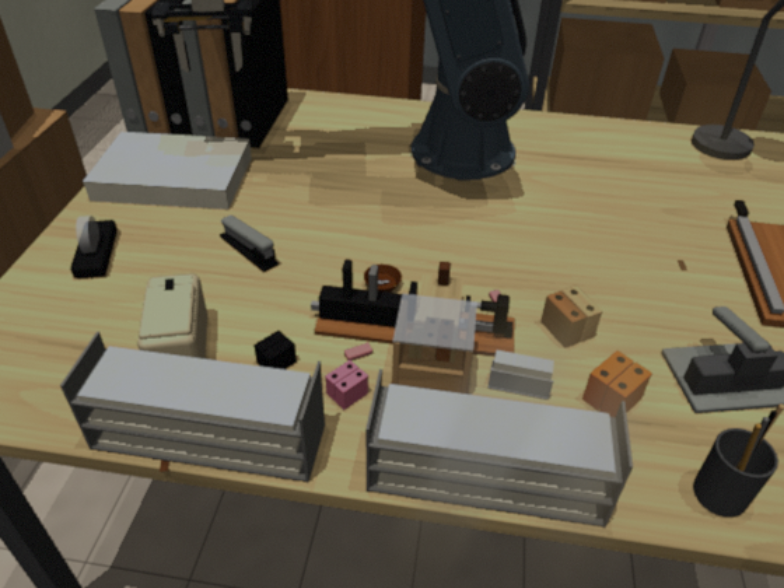

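View pics/side0.png

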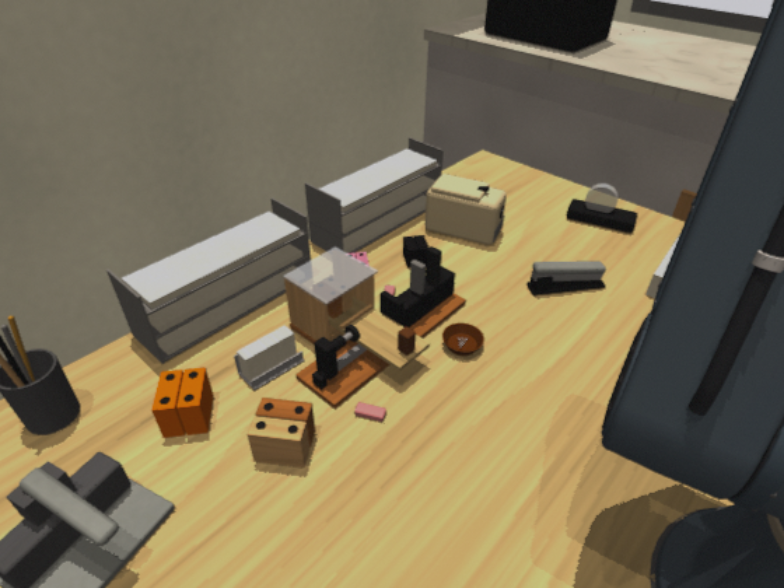

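The scene picture shows the station near (410,310): handle (347,275), trigger (373,282), knob (444,270), far jaw (500,315). The side picture has the knob at (406,341). I'll enlarge both views to get finer points.

```bash
cat > h.py <<'E'
import numpy as np,cv2
from scipy.spatial.transform import Rotation as R
def cam(c,st=None):
    if "eye" in c: return np.array(c["eye"]),(lambda q:R.from_quat(q).as_matrix() if np.size(q)==4 else np.array(q))(c["rotation"])
    T=np.array(c["tool_from_camera"]);Q=R.from_quat(st["ee_rot"]).as_matrix()
    return Q@T[:3,3]+st["tool_pos"],Q@T[:3,:3]
def ray(c,uv,z,st=None):
    e,Q=cam(c,st); d=Q@np.linalg.inv(c["K"])@np.array([uv[0],uv[1],1.]); return e+d*(z-e[2])/d[2]
def proj(c,p,st=None):
    e,Q=cam(c,st); v=Q.T@(np.array(p)-e); w=c["K"]@v; return w[:2]/w[2]
def crop(c,x0,y0,x1,y1,s,f):
    cv2.imwrite(f,cv2.resize(np.ascontiguousarray(c["color"][y0:y1,x0:x1,::-1]),None,fx=s,fy=s,interpolation=cv2.INTER_CUBIC))
E
python3 - <<'E'
import pickle;from h import *
d=pickle.load(open("d0.pkl","rb"))
crop(d["scene"],215,180,375,285,5,"pics/s1.png")
k=560/784
S=lambda u,v,z:print(ray(d["scene"],(u*k,v*k),z).round(0),end=' ')
T=lambda u,v,z:print(ray(d["side"],(u*k,v*k),z).round(0))
S(444,264,88);T(406,332,88)
S(347,263,128);S(373,268,122);T(420,265,122);S(502,298,88);T(327,342,88)
E
```

```text
[540.   4.  88.] [541.   3.  88.]
[ 615. -148.  128.] [ 613. -106.  122.] [ 608. -107.  122.]
[609. 104.  88.] [612. 100.  88.]
```

View pics/s1.png

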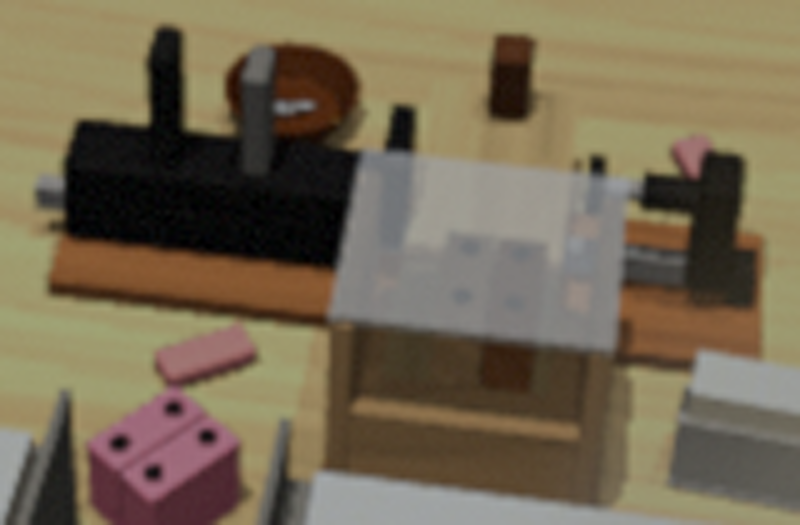

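The enlarged crop shows the closed tray: knob top at (512,42), handle top (165,35), trigger top (258,55), fixed jaw (400,110) and far jaw (725,160). The clear top of the box is between the jaws. The station origin comes out near (609,5) with yaw about 1°. I'm moving above the knob.

Call:
arm_command(turn=[[0,0,-5],[0,0,-5],[0,0,-5],[0,0,0],[0,0,0],[0,0,0],[0,0,0],[0,0,0],[0,0,0]], travel=[[1,1.5,0],[2.3,3.1,0],[2.3,3.1,0],[2.3,3.1,0],[2.3,3.1,0],[2.3,3.1,0],[2.3,3.1,0],[2.3,3.1,0],[2.3,3.1,0]], hand=[9.3,9.3,9.3,9.3,9.3,9.3,9.3,9.3,9.3])

```text
t: 0.85
tool_pos: [343.9, -264.6, 218.6]
ee_rot: [1.0, 0.006, -0.0, -0.0]
contact_force: [1.1, -0.4, -0.3]
gripper_width: 93.3
grip_force: 0.0
```

Call:
arm_command(turn=[[0,0,0],[0,0,0],[0,0,0],[0,0,0],[0,0,0],[0,0,0],[0,0,0],[0,0,0],[0,0,0],[0,0,0]], travel=[[2.3,3.1,0],[2.3,3.1,0],[2.3,3.1,0],[2.3,3.1,0],[2.3,3.1,0],[2.3,3.1,0],[2.3,3.1,0],[2,3.1,0],[0,2,0],[0,0,0]], hand=[9.3,9.3,9.3,9.3,9.3,9.3,9.3,9.3,9.3,9.3])

```text
t: 1.68
tool_pos: [524.5, 4.8, 218.0]
ee_rot: [1.0, 0.008, -0.001, -0.0]
contact_force: [-1.5, 0.4, -0.3]
gripper_width: 93.1
grip_force: 0.0
```

```bash
python3 - <<'E'
from bench import manip
from h import *;import pickle
s=manip.state();c=manip.capture("wrist");pickle.dump((s,c),open("w1.pkl","wb"))
print(s["tool_pos"],R.from_quat(s["ee_rot"]).as_matrix().round(3),s["contact_force"]); print(cam(c,s),c["K"])
crop(c,0,0,560,420,1.4,"pics/w1.png")
E
```

```text
[524.47123458   4.84255353 218.014605  ] [[ 1.     0.016 -0.001]
 [ 0.016 -1.     0.001]
 [-0.001 -0.001 -1.   ]] [-1.48103635  0.35216016 -0.34923717]
(array([603.16133117,   5.29831308, 384.45713926]), array([[ 1.80529966e-02, -9.59138068e-01, -2.82361925e-01],
       [-9.99836914e-01, -1.74551011e-02, -4.63306250e-03],
       [-4.84909335e-04,  2.82399516e-01, -9.59296762e-01]])) [[325.19411474   0.         273.6817094 ]
 [  0.         325.19411474 209.94229992]
 [  0.           0.           1.        ]]
```

View pics/w1.png

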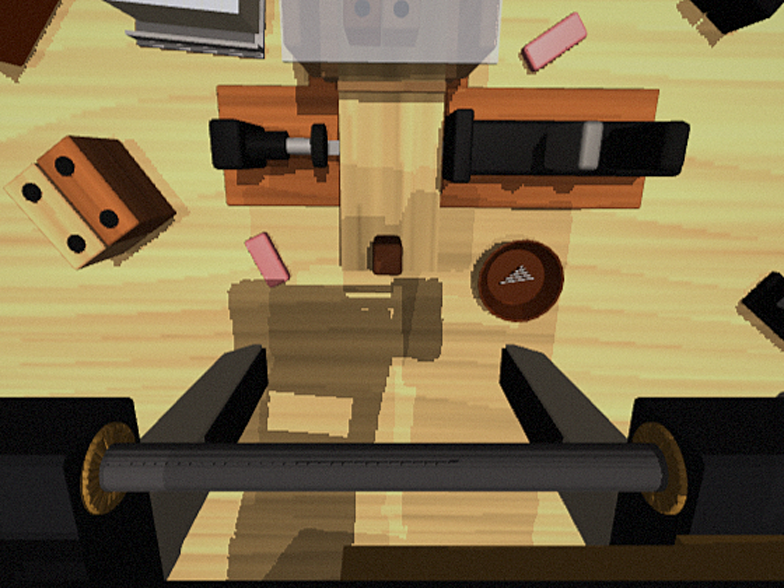

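The wrist picture looks straight down on the station. The knob is at (388,252), the pad at (320,146), the far jaw at (228,145), the fixed jaw at (457,145), the trigger top at (591,145) and the handle end at (686,147).

```bash
python3 - <<'E'
from h import *;import pickle
s,c=pickle.load(open("w1.pkl","rb"))
P=lambda n,u,v,z:print(n,ray(c,(u/1.4,v/1.4),z,s).round(1))
P("knob top far edge",388,235,88);P("knob L",374,243,88);P("knob R",402,243,88)
P("tray L",339,180,48);P("tray R",444,180,48);P("trayL2",341,265,48);P("trayR2",441,270,48)
P("trig L",581,145,122);P("trig R",602,145,122);P("trig far",591,122,122);P("trig near",591,168,122)
P("handle R",687,147,128);P("handle L",660,147,128);P("hfar",680,122,128);P("hnear",680,173,128)
P("anvil top far L",446,112,88);P("anvil near",446,180,88);P("anvil R", 472,145,88)
P("jaw far",222,120,88);P("jaw near",222,170,88);P("pad face",329,146,80);P("pad back",312,146,80);P("sleeve",288,146,80)
P("base",218,87,0);P("base",659,90,0)
E
```

```text
knob top far edge [556.1   1.4  88. ]
knob L [550.7  10.5  88. ]
knob R [551.   -7.9  88. ]
tray L [588.7  36.9  48. ]
tray R [590.1 -38.4  48. ]
trayL2 [526.3  36.   48. ]
trayR2 [523.8 -39.9  48. ]
trig L [ 612.9 -102.8  122. ]
trig R [ 613.2 -114.3  122. ]
trig far [ 624.8 -106.6  122. ]
trig near [ 600.9 -110.1  122. ]
handle R [ 612.7 -157.3  128. ]
handle L [ 612.5 -142.9  128. ]
hfar [ 625.2 -151.   128. ]
hnear [ 599.2 -156.3  128. ]
anvil top far L [631.7 -32.2  88. ]
anvil near [591.7 -34.5  88. ]
anvil R [613.  -49.4  88. ]
jaw far [624.7 104.2  88. ]
jaw near [595.2 106.6  88. ]
pad face [611.   40.1  80. ]
pad back [610.8  50.9  80. ]
sleeve [610.5  66.1  80. ]
base [655.1 134.7   0. ]
base [ 659.2 -208.     0. ]
```

Call:
arm_command(turn=[[0,0,0],[0,0,0],[0,0,0],[0,0,0],[0,0,0],[0,0,0]], travel=[[2,-0.3,-2],[0,0,-4],[0,0,-4],[0,0,-4],[0,0,-2],[0,0,0]], hand=[9.3,9.3,9.3,9.3,6,4], newtons=15)

```text
t: 2.23
tool_pos: [541.3, -2.3, 54.5]
ee_rot: [1.0, 0.006, -0.004, -0.0]
contact_force: [-1.0, 0.2, -0.3]
gripper_width: 84.3
grip_force: 0.0
```

Call:
arm_command(turn=[[0,0,0],[0,0,0],[0,0,0],[0,0,0],[0,0,0],[0,0,0],[0,0,0],[0,0,0]], travel=[[0,0,0],[0,0,0],[0,0,0],[0,0,0],[0,0,0],[0,0,0],[0,0,0],[0,0,0]], hand=[1,1,1,1,1,1,1,1], newtons=15)

```text
t: 2.9
tool_pos: [544.3, -1.3, 58.8]
ee_rot: [1.0, 0.007, 0.0, 0.0]
contact_force: [-0.1, 0.6, -0.8]
gripper_width: 30.8
grip_force: 0.0
```

Call:
arm_command(turn=[[0,0,0],[0,0,0],[0,0,0],[0,0,0]], travel=[[0,0.2,0],[0,0,0],[0,0,0],[0,0,0]], hand=[1,1,1,1])

```text
t: 3.23
tool_pos: [544.2, 2.6, 58.7]
ee_rot: [1.0, 0.006, -0.0, -0.001]
contact_force: [-0.6, 15.2, 1.4]
gripper_width: 19.7
grip_force: 15.0
```

Call:
arm_command(turn=[[0,0,0],[0,0,0],[0,0,0],[0,0,0],[0,0,0],[0,0,0],[0,0,0],[0,0,0]], travel=[[-0.6,0,0],[-1,0,0],[-1.2,0,0],[-1.2,0,0],[-1.2,0,0],[-1.2,0,0],[-1,0,0],[-0.6,0,0]], hand=[1,1,1,1,1,1,1,1])

```text
t: 3.9
tool_pos: [463.6, 2.0, 58.7]
ee_rot: [1.0, 0.006, 0.0, -0.001]
contact_force: [2.8, 13.0, -2.7]
gripper_width: 19.9
grip_force: 15.0
```

Call:
arm_command(turn=[[0,0,0],[0,0,0],[0,0,0],[0,0,0]], travel=[[-0.3,0.1,0],[-0.3,0.1,0],[-0.2,0,0],[0,0,0]], hand=[1,1,1,1])

```text
t: 4.23
tool_pos: [460.3, 2.1, 59.5]
ee_rot: [1.0, 0.006, 0.005, 0.001]
contact_force: [16.3, -4.3, -9.7]
gripper_width: 20.2
grip_force: 15.0
```

Call:
arm_command(turn=[[0,0,0],[0,0,0],[0,0,0],[0,0,0],[0,0,0],[0,0,0],[0,0,0],[0,0,0],[0,0,0]], travel=[[0,0,0],[0,0,0],[0,0,0],[0,0,0],[0,0,3],[0,0,4],[0,0,4],[0,0,4],[0,0,0]], hand=[9.3,9.3,9.3,9.3,9.3,9.3,9.3,9.3,9.3], newtons=40)

```text
t: 4.98
tool_pos: [459.0, 2.5, 215.4]
ee_rot: [1.0, 0.007, 0.005, 0.001]
contact_force: [1.2, -0.6, 0.2]
gripper_width: 75.2
grip_force: 0.0
```

Call:
arm_command(turn=[[0,0,0],[0,0,0],[0,0,0],[0,0,0],[0,0,0],[0,0,0],[0,0,0]], travel=[[2,-2,1],[2.6,-2.4,0],[2.6,-2.4,0],[2.6,-2.4,0],[2.6,-2.4,0],[2.6,-1.7,0],[0,0,0]], hand=[8,8,8,8,8,7.5,7.2])

```text
t: 5.57
tool_pos: [608.9, -133.2, 217.6]
ee_rot: [1.0, 0.005, 0.0, 0.0]
contact_force: [0.8, -0.1, 0.5]
gripper_width: 73.3
grip_force: 0.0
```

```bash
python3 - <<'E'
from bench import manip
from h import *;import pickle
s=manip.state();c=manip.capture("wrist");d=manip.capture("side");pickle.dump((s,c,d),open("w2.pkl","wb"))
print(s["tool_pos"],s["gripper_width"],s["contact_force"])
a=cv2.resize(c["color"],(480,360));b=cv2.resize(d["color"][150:300,190:350],None,fx=2.4,fy=2.4,interpolation=cv2.INTER_CUBIC)[:360,:384]
cv2.imwrite("pics/w2.png",np.hstack([a,b])[:,:800,::-1])
E
```

```text
[ 608.90403294 -133.19955945  217.57066927] 73.32834671479479 [ 0.80129774 -0.1471227   0.50912022]
```

View pics/w2.png

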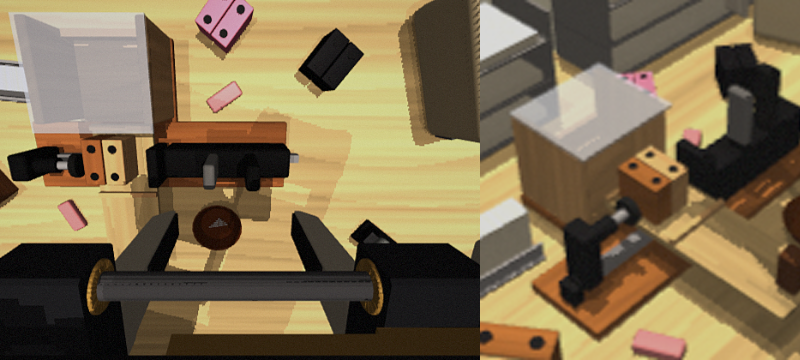

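The wrist view shows the tray out with the tan and orange block between the jaws, at left (108,160). Trigger and handle are at (210,165) and (252,170). The side crop agrees. Next I lower the fingers around the trigger and handle.

Call:
arm_command(turn=[[0,0,0],[0,0,0],[0,0,0],[0,0,0],[0,0,0],[0,0,0]], travel=[[0.2,0.2,0],[0,0,-3],[0,0,-2],[0,0,0],[0,0,0],[0,0,0]], hand=[7.2,7.2,7.2,7.2,7.2,7.2])

```text
t: 6.17
tool_pos: [608.7, -128.0, 170.3]
ee_rot: [1.0, 0.007, 0.001, 0.0]
contact_force: [0.1, -1.4, -0.3]
gripper_width: 71.9
grip_force: 0.0
```

```bash
python3 - <<'E'
from bench import manip
from h import *;import pickle
s=manip.state();c=manip.capture("wrist");d=manip.capture("side")
print(s["tool_pos"],s["gripper_width"],s["contact_force"])
# knob by dark-brown mask in side view near the expected place
p=proj(d,[460,2,70]);x,y=p.round().astype(int);w=d["color"][y-20:y+21,x-20:x+21].astype(int)
m=(w.sum(2)<190)&(w[:,:,0]>w[:,:,2]+12);n,l,st,ce=cv2.connectedComponentsWithStats(m.astype(np.uint8))
for i in range(1,n):
    if st[i,4]>25: q=ce[i]+[x-20,y-20];print(st[i],q,ray(d,q,70).round(1))
print(p)
crop(c,0,0,560,420,1.4,"pics/w3.png");pickle.dump((s,c,d),open("w3.pkl","wb"))
E
```

```text
[ 608.65021673 -128.02285559  170.25749838] 71.94468268063954 [ 0.12977423 -1.3908963  -0.33192424]
[ 13   0  28  31 459] [324.90849673 254.28104575] [465.5 -22.1  70. ]
[319.9361834  261.80596324]
```

View pics/w3.png

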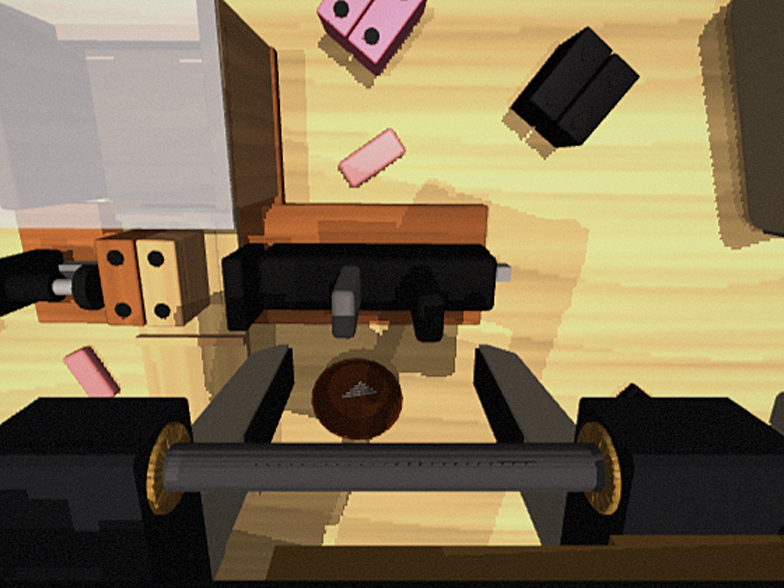

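The trigger is at (345,300) and the handle at (430,315), both between the fingertips (290,350) and (478,350). The block stands clear of the fixed jaw. Descending.

Call:
arm_command(turn=[[0,0,0],[0,0,0],[0,0,0],[0,0,0],[0,0,0]], travel=[[0.3,-0.1,-2],[0,0,-3],[0,0,-3],[0,0,-1.5],[0,0,0]], hand=[7.2,7.2,7.2,7.2,7.2])

```text
t: 6.68
tool_pos: [609.9, -128.9, 71.2]
ee_rot: [1.0, 0.006, -0.002, -0.001]
contact_force: [-0.7, 1.2, -0.7]
gripper_width: 72.5
grip_force: 0.0
```

Call:
arm_command(turn=[[0,0,0],[0,0,0],[0,0,0],[0,0,0]], travel=[[0,-0.3,0],[0,-0.4,0],[0,0,0],[0,0,0]], hand=[7.2,7.2,7.2,7.2])

```text
t: 7.02
tool_pos: [612.0, -136.9, 75.2]
ee_rot: [1.0, 0.006, 0.001, 0.0]
contact_force: [0.5, -0.4, -0.3]
gripper_width: 72.1
grip_force: 0.0
```

Call:
arm_command(turn=[[0,0,0],[0,0,0],[0,0,0],[0,0,0],[0,0,0],[0,0,0],[0,0,0]], travel=[[0,-0.4,0],[0,-0.4,0],[0,-0.4,0],[0,-0.4,0],[0,-0.4,0],[0,-0.2,0],[0,0,0]], hand=[7.2,7.2,7.2,7.2,7.2,7.2,7.2])

```text
t: 7.6
tool_pos: [612.0, -157.9, 74.7]
ee_rot: [1.0, 0.006, 0.001, -0.001]
contact_force: [0.9, 6.3, 5.4]
gripper_width: 71.9
grip_force: 3.3
```

```bash
python3 - <<'E'
from bench import manip
from h import *;import pickle
s=manip.state();c=manip.capture("wrist");d=manip.capture("side")
print(s["tool_pos"],s["gripper_width"],s["contact_force"])
a=cv2.resize(c["color"],(400,300));b=cv2.resize(d["color"][190:300,200:300],None,fx=4,fy=4,interpolation=cv2.INTER_CUBIC)
a=np.vstack([a,np.zeros((140,400,3),np.uint8)])
cv2.imwrite("pics/w4.png",np.hstack([a,b])[:,:,::-1]);pickle.dump((s,c,d),open("w4.pkl","wb"))
E
```

```text
[ 611.96087469 -157.90099144   74.69418991] 71.86926883021934 [0.85251479 6.29187537 5.44623872]
```

View pics/w4.png

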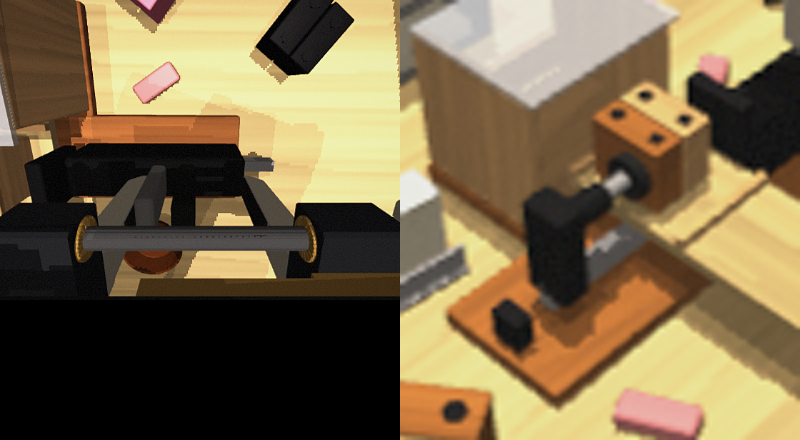

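The jaw followed: the side crop shows the pad at (632,180) near the block, with a gap to the fixed jaw at (715,110). The bar tail in the wrist view sticks out further, to (273,165). I'll use it to get the travel.

```bash
python3 - <<'E'
from h import *;import pickle
s3,c3,d3=pickle.load(open("w3.pkl","rb"));s4,c4,d4=pickle.load(open("w4.pkl","rb"))
for z in (30,40):print(ray(c3,(510/1.4,272/1.4),z,s3),ray(c4,(273*1.4,165*1.4),z,s4))
P=lambda n,x,y,z:print(n,ray(d4,(200+(x-400)/4,190+y/4),z).round(1))
P("anvil top face corner",735,115,88);P("anv near top",690,82,88);P("block far top corner",710,125,92);P("block near corner",664,157,92);P("blk left",593,117,92);P("blk top",645,82,92);P("post top near L",526,200,88);P("post top R",575,215,88)
E
```

```text
[ 614.59731281 -216.77394838   30.        ] [ 614.57958181 -233.56206168   30.        ]
[ 616.95254437 -213.868478     40.        ] [ 618.15722742 -229.97853498   40.        ]
anvil top face corner [590.9 -32.3  88. ]
anv near top [629.3 -36.3  88. ]
block far top corner [592.1 -12.9  92. ]
block near corner [592.3  23.4  92. ]
blk left [644.   26.5  92. ]
blk top [644.6 -15.1  92. ]
post top near L [624.6  93.9  88. ]
post top R [597.7  84.1  88. ]
```

Call:
arm_command(turn=[[0,0,0],[0,0,0],[0,0,0],[0,0,0],[0,0,0],[0,0,0]], travel=[[0,0.8,0],[0,0.8,0],[0,0.7,0],[0,0.2,0],[0,0,0],[0,0,0]], hand=[7.2,7.2,7.2,7.2,7.2,7.2])

```text
t: 8.2
tool_pos: [611.3, -133.2, 73.6]
ee_rot: [1.0, 0.007, -0.0, 0.0]
contact_force: [0.4, -0.2, 0.1]
gripper_width: 71.7
grip_force: 0.0
```

Call:
arm_command(turn=[[0,0,0],[0,0,0],[0,0,0],[0,0,0],[0,0,0],[0,0,0],[0,0,0]], travel=[[0,-0.5,0],[0,-0.5,0],[0,-0.4,0],[0,-0.4,0],[0,-0.3,0],[0,0,0],[0,0,0]], hand=[7.2,7.2,7.2,7.2,7.2,7.2,7.2])

```text
t: 8.78
tool_pos: [611.3, -154.3, 73.5]
ee_rot: [1.0, 0.006, 0.0, -0.001]
contact_force: [2.2, 6.2, 0.9]
gripper_width: 72.3
grip_force: 2.8
```

Call:
arm_command(turn=[[0,0,0],[0,0,0],[0,0,0]], travel=[[0,-0.3,0],[0,0,0],[0,0,0]], hand=[7.2,7.2,7.2])

```text
t: 9.03
tool_pos: [611.3, -157.1, 73.5]
ee_rot: [1.0, 0.006, 0.0, -0.001]
contact_force: [1.9, 6.6, 0.0]
gripper_width: 72.3
grip_force: 3.4
```

Call:
arm_command(turn=[[0,0,0],[0,0,0],[0,0,0]], travel=[[0,-0.3,0],[0,0,0],[0,0,0]], hand=[7.2,7.2,7.2])

```text
t: 9.28
tool_pos: [611.4, -159.8, 73.5]
ee_rot: [1.0, 0.006, 0.0, -0.001]
contact_force: [2.1, 9.0, 0.8]
gripper_width: 71.9
grip_force: 4.1
```

```bash
python3 - <<'E'
from bench import manip
from h import *;import pickle
s=manip.state();c=manip.capture("wrist");d=manip.capture("side");e=manip.capture("scene")
print(s["tool_pos"],s["gripper_width"],s["contact_force"])
a=cv2.resize(c["color"],(400,300));b=cv2.resize(d["color"][190:290,210:310],None,fx=4,fy=4,interpolation=cv2.INTER_CUBIC)
f=cv2.resize(e["color"][185:235,285:385],None,fx=4,fy=4,interpolation=cv2.INTER_CUBIC)
a=np.vstack([a,f]);b=np.vstack([b,np.zeros((100,400,3),np.uint8)])
cv2.imwrite("pics/w5.png",np.hstack([a,b])[:,:,::-1]);pickle.dump((s,c,d),open("w5.pkl","wb"))
E
```

```text
[ 611.3674644  -159.80007964   73.50062668] 71.9238429790581 [2.09660779 9.04072658 0.774632  ]
```

View pics/w5.png

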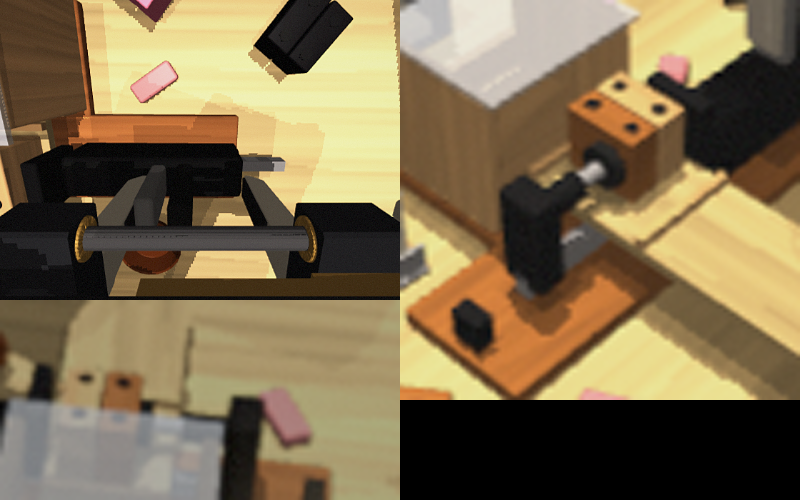

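The side crop shows the block now near or at the fixed jaw at (690,100). The bar tail reaches (285,163), and the force has begun to climb (6.6 to 9.0 N).

```bash
python3 - <<'E'
from h import *;import pickle
s,c,d=pickle.load(open("w5.pkl","rb"))
print(ray(c,(285*1.4,163.5*1.4),35,s))
s4,c4,_=pickle.load(open("w4.pkl","rb"));print(ray(c4,(273*1.4,164.5*1.4),35,s4))
P=lambda n,x,y,z:print(n,ray(d,(210+(x-400)/4,190+y/4),z).round(1))
P("blk right corner",686,108,92);P("near",633,146,92);P("left",567,107,92);P("far",620,71,92);P("anvil top corner near face",706,103,88);P("anvil far",650,78,88);P("post L",503,187,88);P("post R",548,203,88)
E
```

```text
[ 617.79357446 -244.25347035   35.        ]
[ 616.86779553 -231.71648815   35.        ]
blk right corner [595.5 -29.8  92. ]
near [594.9  13.7  92. ]
left [644.5  15.2  92. ]
far [645.4 -28.2  92. ]
anvil top corner near face [593.3 -44.3  88. ]
anvil far [631.8 -39.   88. ]
post L [625.5  81.1  88. ]
post R [599.3  73.3  88. ]
```

Call:
arm_command(turn=[[0,0,0],[0,0,0],[0,0,0]], travel=[[0,-0.1,0],[0,0,0],[0,0,0]], hand=[7.2,7.2,7.2])

```text
t: 9.68
tool_pos: [611.3, -159.9, 73.4]
ee_rot: [1.0, 0.006, -0.0, -0.002]
contact_force: [2.4, 13.3, 0.8]
gripper_width: 72.6
grip_force: 6.8
```

Call:
arm_command(turn=[[0,0,0],[0,0,0],[0,0,0],[0,0,0],[0,0,0],[0,0,0]], travel=[[0,0.8,0],[0,0.8,0],[0,0.7,0],[0,0.4,0],[0,0,0],[0,0,0]], hand=[7.2,7.2,7.2,7.2,7.2,7.2])

```text
t: 10.18
tool_pos: [611.3, -134.3, 73.7]
ee_rot: [1.0, 0.007, 0.0, 0.0]
contact_force: [-0.4, 0.3, 0.1]
gripper_width: 71.8
grip_force: 0.0
```

Call:
arm_command(turn=[[0,0,0],[0,0,0],[0,0,0],[0,0,0]], travel=[[0,-0.5,0],[0,-0.3,0],[0,0,0],[0,0,0]], hand=[7.2,7.2,7.2,7.2])

```text
t: 10.52
tool_pos: [611.2, -142.6, 73.6]
ee_rot: [1.0, 0.006, -0.0, -0.0]
contact_force: [-0.5, 3.8, -0.1]
gripper_width: 71.8
grip_force: 1.9
```

Call:
arm_command(turn=[[0,0,0],[0,0,0],[0,0,0]], travel=[[0,-0.3,0],[0,0,0],[0,0,0]], hand=[7.2,7.2,7.2])

```text
t: 10.77
tool_pos: [611.3, -145.4, 73.6]
ee_rot: [1.0, 0.006, 0.0, -0.0]
contact_force: [1.1, 4.0, 0.1]
gripper_width: 72.3
grip_force: 2.4
```

Call:
arm_command(turn=[[0,0,0],[0,0,0],[0,0,0]], travel=[[0,-0.3,0],[0,0,0],[0,0,0]], hand=[7.2,7.2,7.2])

```text
t: 11.02
tool_pos: [611.3, -148.3, 73.6]
ee_rot: [1.0, 0.006, 0.0, -0.0]
contact_force: [1.0, 5.2, 1.1]
gripper_width: 72.4
grip_force: 2.6
```

Call:
arm_command(turn=[[0,0,0],[0,0,0],[0,0,0]], travel=[[0,-0.3,0],[0,0,0],[0,0,0]], hand=[7.2,7.2,7.2])

```text
t: 11.27
tool_pos: [611.3, -151.1, 73.6]
ee_rot: [1.0, 0.006, 0.0, -0.0]
contact_force: [1.7, 6.9, 0.5]
gripper_width: 72.0
grip_force: 3.1
```

Call:
arm_command(turn=[[0,0,0],[0,0,0],[0,0,0]], travel=[[0,-0.2,0],[0,0,0],[0,0,0]], hand=[7.2,7.2,7.2])

```text
t: 11.52
tool_pos: [611.3, -153.0, 73.6]
ee_rot: [1.0, 0.006, 0.0, -0.001]
contact_force: [1.0, 6.7, 0.6]
gripper_width: 72.2
grip_force: 3.5
```

```bash
cat > m.py <<'E'
from bench import manip
from h import *;import pickle
g=lambda d:cv2.resize(cv2.cvtColor(d["color"],cv2.COLOR_RGB2GRAY),None,fx=5,fy=5,interpolation=cv2.INTER_CUBIC)
ref=pickle.load(open("w5.pkl","rb"))[2]
def track(d,box,z):
    x0,y0,x1,y1=[5*v for v in box];G=g(ref)
    r=cv2.matchTemplate(g(d)[y0-125:y1+125,x0-125:x1+125],G[y0:y1,x0:x1],cv2.TM_CCOEFF_NORMED)
    _,v,_,(x,y)=cv2.minMaxLoc(r);sh=np.array([x-125,y-125])/5
    c=np.array([(box[0]+box[2])/2,(box[1]+box[3])/2])
    return (ray(d,c+sh,z)-ray(d,c,z))[:2].round(1),round(v,3)
# post (front part incl. top), block top face
def meas(d): return "post",track(d,(234,233,252,262),75),"block",track(d,(250,206,283,228),92),"pad",track(d,(253,225,267,238),70)
E
python3 - <<'E'
from m import *
for n in("w3","w4","w5"):print(n,*meas(pickle.load(open(n+".pkl","rb"))[2]))
s=manip.state();d=manip.capture("side");print(s["contact_force"],*meas(d))
E
```

```text
w3 post (array([ 1.9, 25.8]), 0.708) block (array([-0.7, 13.5]), 0.679) pad (array([-0.1, 29.1]), 0.882)
w4 post (array([ 0.9, 10.5]), 0.909) block (array([-0.6, 10.8]), 0.744) pad (array([-0.2, 11.5]), 0.982)
w5 post (array([0., 0.]), 1.0) block (array([0., 0.]), 1.0) pad (array([0., 0.]), 1.0)
[1.0064583  6.68852333 0.56382593] post (array([-0.2, -2.7]), 0.982) block (array([ 0.1, -2.7]), 0.968) pad (array([-0.1, -3.7]), 0.989)
```

Call:
arm_command(turn=[[0,0,0],[0,0,0],[0,0,0]], travel=[[0,-0.3,0],[0,0,0],[0,0,0]], hand=[7.2,7.2,7.2])

```text
t: 11.82
tool_pos: [611.4, -156.0, 73.6]
ee_rot: [1.0, 0.006, 0.0, -0.001]
contact_force: [1.3, 6.4, 1.0]
gripper_width: 72.2
grip_force: 3.5
```

```bash
python3 -c "
from m import *
s=manip.state();d=manip.capture('side');print(s['contact_force'],*meas(d))"
```

```text
[1.27047155 6.37718996 0.98959134] post (array([-0. , -5.7]), 0.966) block (array([ 0.3, -5.5]), 0.914) pad (array([ 0. , -6.3]), 0.986)
```

Call:
arm_command(turn=[[0,0,0],[0,0,0],[0,0,0]], travel=[[0,-0.3,0],[0,0,0],[0,0,0]], hand=[7.2,7.2,7.2])

```text
t: 12.12
tool_pos: [611.4, -158.9, 73.6]
ee_rot: [1.0, 0.006, 0.0, -0.001]
contact_force: [1.8, 7.4, -0.1]
gripper_width: 72.1
grip_force: 3.9
```

```bash
python3 -c "
from m import *
s=manip.state();d=manip.capture('side');print(s['tool_pos'],s['contact_force'],*meas(d))"
```

```text
[ 611.39868589 -158.86719788   73.58374128] [ 1.76134502  7.36246149 -0.09235477] post (array([-0.3, -8.4]), 0.964) block (array([-0. , -7.7]), 0.879) pad (array([ 0.1, -9. ]), 0.989)
```

Call:
arm_command(turn=[[0,0,0],[0,0,0],[0,0,0],[0,0,0],[0,0,0],[0,0,0],[0,0,0]], travel=[[0,-0.1,0],[0,0,0],[0,0.4,0],[0,0.4,0],[0,0.6,0],[0,0.6,0],[0,0.6,0]], hand=[7.2,7.2,7.2,7.2,7.2,7.2,7.2])

```text
t: 12.75
tool_pos: [611.2, -133.9, 73.6]
ee_rot: [1.0, 0.007, -0.0, 0.0]
contact_force: [0.4, -0.5, 0.8]
gripper_width: 72.5
grip_force: 0.0
```

```bash
python3 -c "
from m import *
s=manip.state();d=manip.capture('side');print(s['tool_pos'],s['contact_force'],*meas(d))"
```

```text
[ 611.20681436 -133.92251908   73.63867938] [ 0.44148121 -0.49963481  0.83083055] post (array([0., 0.]), 0.995) block (array([ 0.1, -6.6]), 0.834) pad (array([ 0.5, -0.5]), 0.884)
```

Call:
arm_command(turn=[[0,0,0],[0,0,0],[0,0,0],[0,0,0]], travel=[[0,-0.5,0],[0,-0.3,0],[0,0,0],[0,0,0]], hand=[7.2,7.2,7.2,7.2])

```text
t: 13.13
tool_pos: [611.2, -142.4, 73.6]
ee_rot: [1.0, 0.006, -0.0, -0.0]
contact_force: [0.6, 4.6, 1.6]
gripper_width: 72.0
grip_force: 2.3
```

```bash
python3 -c "
from m import *
s=manip.state();d=manip.capture('side');print(s['tool_pos'],s['contact_force'],*meas(d))"
```

```text
[ 611.20266276 -142.41670764   73.59559924] [0.58037193 4.60092688 1.5956703 ] post (array([ 0.1, -2.4]), 0.983) block (array([ 0.3, -7.4]), 0.875) pad (array([ 0.2, -3.4]), 0.919)
```

Call:
arm_command(turn=[[0,0,0],[0,0,0],[0,0,0],[0,0,0]], travel=[[0,-0.3,0],[0,-0.3,0],[0,0,0],[0,0,0]], hand=[7.2,7.2,7.2,7.2])

```text
t: 13.52
tool_pos: [611.2, -148.3, 73.6]
ee_rot: [1.0, 0.006, -0.0, -0.0]
contact_force: [0.5, 5.3, 0.3]
gripper_width: 71.8
grip_force: 2.7
```

```bash
python3 -c "
from m import *
s=manip.state();d=manip.capture('side');print(s['tool_pos'],s['contact_force'],*meas(d))"
```

```text
[ 611.24923955 -148.25060581   73.56652605] [0.52284612 5.33413471 0.29543813] post (array([-0.4, -7.7]), 0.963) block (array([ 0.3, -7.4]), 0.877) pad (array([ 0.1, -9. ]), 0.988)
```

Call:
arm_command(turn=[[0,0,0],[0,0,0],[0,0,0],[0,0,0]], travel=[[0,-0.3,0],[0,0,0],[0,0,0],[0,0,0]], hand=[7.2,7.2,7.2,7.2])

```text
t: 13.9
tool_pos: [611.3, -150.9, 73.6]
ee_rot: [1.0, 0.006, -0.0, -0.001]
contact_force: [1.4, 7.2, 0.5]
gripper_width: 71.9
grip_force: 3.8
```

```bash
python3 -c "
from m import *
s=manip.state();d=manip.capture('side');print(s['tool_pos'],s['contact_force'],*meas(d))"
```

```text
[ 611.28253444 -150.88725188   73.57582968] [1.38072596 7.24436853 0.4505144 ] post (array([  0.1, -10.5]), 0.955) block (array([ 0.3, -7.4]), 0.878) pad (array([ 0.3, -9.8]), 0.93)
```

Call:
arm_command(turn=[[0,0,0],[0,0,0],[0,0,0],[0,0,0]], travel=[[0,-0.3,0],[0,0,0],[0,0,0],[0,0,0]], hand=[7.2,7.2,7.2,7.2])

```text
t: 14.28
tool_pos: [611.3, -153.6, 73.5]
ee_rot: [1.0, 0.006, -0.0, -0.001]
contact_force: [0.3, 9.3, -1.0]
gripper_width: 72.5
grip_force: 4.7
```

```bash
python3 -c "
from m import *
s=manip.state();d=manip.capture('side');print(s['tool_pos'],s['contact_force'],*meas(d))"
```

```text
[ 611.28348475 -153.56648408   73.52067539] [ 0.33197366  9.28959518 -0.96930924] post (array([  0.2, -12.9]), 0.951) block (array([ 0.3, -7.4]), 0.879) pad (array([ -0.1, -10.1]), 0.806)
```

Call:
arm_command(turn=[[0,0,0],[0,0,0],[0,0,0],[0,0,0],[0,0,0],[0,0,0]], travel=[[0,-0.2,0],[0,-0.2,0],[0,0,0],[0,0,0],[0,0,0],[0,0,0]], hand=[7.2,7.2,7.2,7.2,7.2,7.2])

```text
t: 14.83
tool_pos: [611.3, -157.1, 73.5]
ee_rot: [1.0, 0.006, -0.0, -0.001]
contact_force: [2.4, 11.2, 1.2]
gripper_width: 72.2
grip_force: 6.0
```

```bash
python3 -c "
from m import *
s=manip.state();d=manip.capture('side');print(s['tool_pos'],s['contact_force'],*meas(d))
crop(d,210,190,310,290,6,'pics/w6.png')"
```

```text
[ 611.29407731 -157.10551455   73.4965814 ] [ 2.38745368 11.15250916  1.23227315] post (array([  0.1, -16.4]), 0.945) block (array([ 0.3, -7.4]), 0.88) pad (array([ -0.1, -10.1]), 0.596)
```

View pics/w6.png

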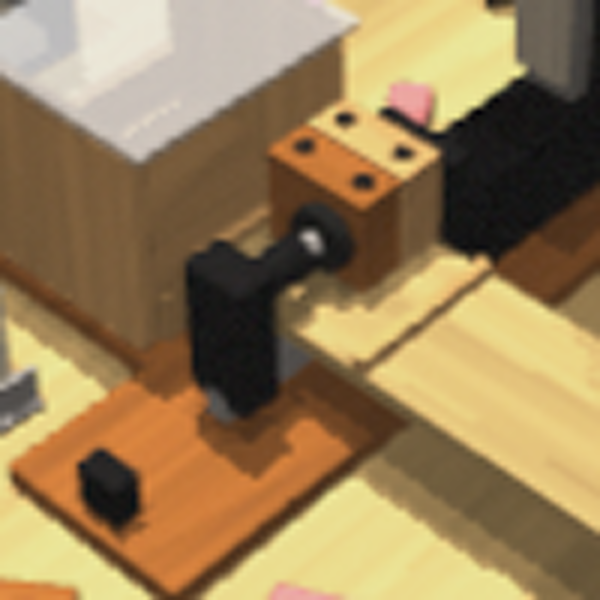

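The block sits upright against the fixed jaw at (440,180). The chrome gap at (312,240) is about half its free length, so the pad is roughly 8 mm in, and the trigger is still held. Handing in.

```bash
python3 -c "
from bench import manip
print(manip.finish_job())"
```

```text
the job is handed in; nothing more can be done
None
```

I pulled the tray out to its stop and clamped the block against the fixed jaw. I handed the job in at about 15 s with the trigger still held and the pad an estimated 8 mm of 16 mm in; no verdict was returned.

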